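# Stack sample cases in a tray and tip them square into its corner

## Robot

A 6-joint arm with a two-finger parallel gripper is mounted at the origin on a cart in front of the work surface, level with it; the furniture and walls round the work are solid. World frame = base frame: x ahead of the robot, y to its left, z up, the work surface at z = 0. Lengths are in m, angles in rad, forces in N, time in s.
With the tool pointing down it reaches from about 0.35 to 1 m from the base axis. Payload 7.1 kg.
Tool frame: the origin (TCP) lies between the finger pads; the fingertips stand 22 mm ahead of it and the grasp point (between the pads) lies 3 mm ahead of it; x points along the fingers, y is the direction in which the jaws open and shut, and the axes are right-handed (so a half turn about x gives the same grasp; the last joint's range is limited). The gripper opens to 85 mm and grips with 20 to 120 N. Pads are 22 mm wide; open, the fingers measure 114 mm over their backs; the gripper's body (76 mm by 85 mm) begins 54 mm behind the grasp point. The pads swing forward as they close: fully open they stand 13 mm farther back than shut.
Start: joints at [1.326, 0.423, 1.63, -0, 1.089, -0.019], TCP at [0.14, 0.609, 0.232] pointing down, gripper open.
Joint ranges: [-3, 3], [-0.9, 2.11], [0.09, 2.58], [-1.31, 4.45], [0.11, 2.69], [-2.54, 2.54]. Speed limits (rad/s): [2.39, 2.39, 3.01, 3.14, 3.14, 3.14].

## Interface

Orientations are given as a rotation vector (axis times angle).
In Python, from rig import manip gives the robot as it stands. The module is installed in compiled form; this text tells all that it offers. Calls block until the motion is done:
- manip.move_to(position, orientation): joint-space move of the TCP to a pose.
- manip.servo_line(position, orientation=None, rate=0.15): straight line of the TCP; orientation=None keeps the orientation; rate is the mean speed in m/s.
- manip.set_joints(angles): joint-space move.
- manip.command_gripper(opening, f_grip=None): finger opening in m; f_grip is the grip in N (None keeps the last); returns when the fingers have stopped.
- manip.hold(seconds).
- manip.solve_ik(position, orientation): joint angles nearest the present ones, or None.
- manip.camera(name): name is "side" or "top"; returns a dict with "image" (420x560x3 uint8, red, green, blue), "fx", "fy", "cx", "cy" (pixels), "cam_to_world" (4x4, takes a point from camera to world coordinates). Camera axes: x right, y down, z forward; pixel columns grow to the right and rows downward; lengths in m; the calibration is good to about 2 mm. A picture is of the moment at which its call begins. There is no depth.
A pose or a line that the arm cannot do raises manip.IKError and nothing moves.
- manip.sign_off(): hands the job in, once; it reports no verdict.
Readings, each from a call of its own:
- manip.get_time(): time.
- manip.get_joint_positions(): joint angles.
- manip.get_joint_vel(): joint speeds.
- manip.get_tau(): joint torques, N m.
- manip.get_position(): TCP position.
- manip.get_ee_rot(): TCP orientation.
- manip.get_contact_force(): force on the tool from outside, world axes, zero at the start.
- manip.get_torque(): the same for the moment, N m.
- manip.get_width(): finger opening in m.
Only numpy, scipy, OpenCV 4.12 (cv2) and the standard library are available. Lean on these libraries where they do the work, as an engineer would, in place of code of your own. Each camera call takes 0.05 s, during which the arm holds its last target.

## Task

Two flat white sample cases lie on the worktop and a third lies in the grey tray: stack the two squarely on the one in the tray while the tray stands flat. Then take the tray by its grip and tip it up, by about 30 degrees, with the corner opposite the grip staying down on the worktop, until the whole pile has slid flush into that low corner. Finish while holding the tray tilted and still, and leave the things standing around where they are.

Things in the scene. Friction and masses are not known exactly. Their poses are not given: they have to be found in the camera images.
- tray: grey slippery plastic open tray, loose, about 0.45 kg. Outside 190 (x) by 170 (y) by 48 mm tall; walls and floor 5 mm thick (inside 180x160x43). Origin at the centre of its underside, z up. The grip sticks out of the (-x,-y) corner; the pile must end in the opposite inner corner (+x,+y). Tray and cases slide on one another very easily (friction about 0.05): 30 degrees of tilt brings the pile home within 2 s
- tray_grip (a point): where to grasp the tray: the middle of an upright flat bar 12 mm thick and 28 mm tall (20 to 48 mm above the tray's underside), which runs 65 mm out from the tray's (-x,-y) corner along the diagonal and ends in an 18 mm round bead. The point is 40 mm out from the corner, at (-125, -112, 34) mm in the tray's frame; bar direction (-0.745, -0.667, 0)
- tray_corner (a point): the outer (+x,+y) corner of the tray's underside, opposite the grip, 295 mm horizontally from tray_grip; in the tray's frame (95, 85, 0) mm. It stays on the worktop while the tray is tipped
- case_a_center (a point): a flat white rigid sample case, 75x50x12 mm, 40 g or so; all three are alike. This point is its centre, half-way up (6 mm above its underside when flat); its x runs along the 75 mm side, y along the 50 mm side, z up. This one starts in the tray near its middle, its long side about along the tray's x (within 0.15 rad)
- case_b_center (a point): a flat white rigid sample case, 75x50x12 mm, 40 g or so; all three are alike. This point is its centre, half-way up (6 mm above its underside when flat); its x runs along the 75 mm side, y along the 50 mm side, z up. This one starts flat on the worktop to the robot's right
- case_c_center (a point): a flat white rigid sample case, 75x50x12 mm, 40 g or so; all three are alike. This point is its centre, half-way up (6 mm above its underside when flat); its x runs along the 75 mm side, y along the 50 mm side, z up. This one starts flat on the worktop to the robot's right
- vial_green: bystander, to be left alone: small clear vial with a green cap, 25 mm wide, 52 mm tall; origin at the centre of its underside
- vial_orange: bystander, to be left alone: small vial with an orange-red cap, 22 mm wide, 46 mm tall; origin at the centre of its underside
- small_carton: bystander, to be left alone: pale carton 50x60x47 mm; origin at the centre of its underside
- jar: bystander, to be left alone: clear open glass jar, 54 mm wide, 70 mm tall; origin at the centre of its underside
- scissors: bystander, to be left alone: small steel scissors-like forceps lying flat, 124x62x7 mm; origin at the centre of its underside
- syringe: bystander, to be left alone: clear syringe lying flat, 25x102x13 mm; origin at the centre of its underside

How it is judged:
By the outcome, as a careful person would: the job done as asked, in the order asked, and still so for the second after the job is handed in, while the arm keeps its last pose, push and grip.
It also fails if it takes over 72 s, if anything falls off the work surface, if the arm or the gripper's body presses on something with over 40 N, if the wrist force passes 120 N, or if a joint passes its speed limit or range.

## Working session

There is one attempt and no reset: what is moved stays moved. The work goes in short steps, each a Python script; the robot and the scene stay as the last script left them, time stands still between calls to the robot, and variables do not carry over. Pictures are saved under pics/ and viewed, and the job is handed in when it is done.

```bash
mkdir -p pics; python3 - <<'E'
from rig import manip
import cv2,numpy as np
for n in("top","side"):
    c=manip.camera(n); cv2.imwrite(f"pics/{n}0.png",c["image"][:,:,::-1])
    print(n,c["fx"],c["fy"],c["cx"],c["cy"]);print(np.round(c["cam_to_world"],4))
print(manip.get_time(),manip.get_ee_rot(),manip.get_width())
E
```

```text
top 398.70491436166833 398.70491436166833 276.9839433353797 212.50764631419523
[[-0.1169 -0.9732  0.198   0.2673]
 [-0.9931  0.1154 -0.019  -0.0387]
 [-0.0044 -0.1988 -0.98    1.1883]
 [ 0.      0.      0.      1.    ]]
side 422.0178493799663 422.0178493799663 280.28138102581704 212.96117351881847
[[ 0.9678 -0.1418  0.2081  0.2603]
 [-0.2517 -0.5722  0.7805 -0.9879]
 [ 0.0084 -0.8077 -0.5895  0.7287]
 [ 0.      0.      0.      1.    ]]
0.1 [ 0.17613558  1.56369031 -0.17838791] 0.08516330715743213
```

View pics/top0.png

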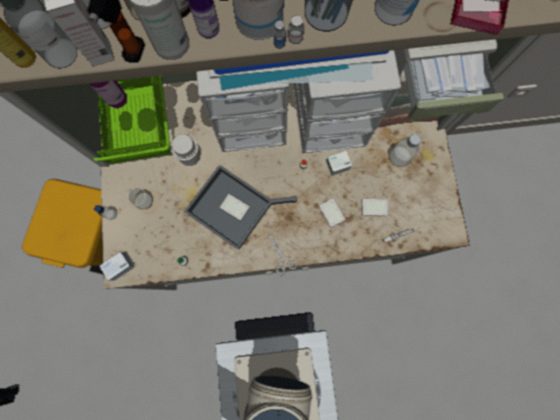

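View pics/side0.png

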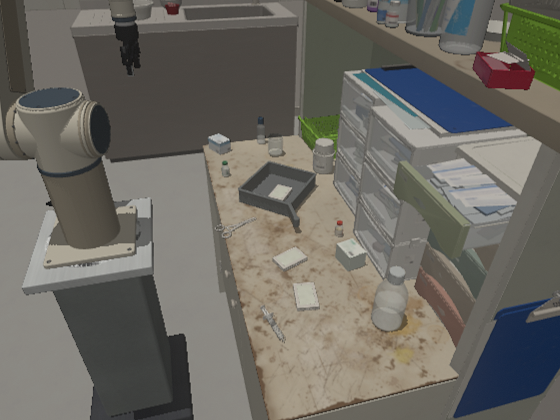

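The top view shows the tray centred near (233,207) with its grip at (283,200). The loose cases are at (332,211) and (375,207), and the orange vial (304,163) and carton (340,161) are just behind them. I'll segment these next.

```bash
cat > h.py <<'E'
import numpy as np,cv2
from rig import manip
def ray(c,px):
    d=np.array([(px[0]-c["cx"])/c["fx"],(px[1]-c["cy"])/c["fy"],1.]);T=c["cam_to_world"]
    return T[:3,3],T[:3,:3]@d
def onplane(c,px,z):
    o,d=ray(c,px);return o+d*(z-o[2])/d[2]
def proj(c,p):
    T=np.linalg.inv(c["cam_to_world"]);q=T[:3,:3]@np.asarray(p)+T[:3,3]
    return np.array([c["fx"]*q[0]/q[2]+c["cx"],c["fy"]*q[1]/q[2]+c["cy"]])
def crop(img,r0,r1,c0,c1,k,f):
    cv2.imwrite(f,cv2.resize(img[r0:r1,c0:c1,::-1],None,fx=k,fy=k,interpolation=cv2.INTER_CUBIC))
def whites(c,z,roi,thr=175,amin=100):
    """white rectangles in roi (r0,r1,c0,c1): contour pts cast to plane z -> minAreaRect in mm"""
    r0,r1,c0,c1=roi;im=c["image"].astype(int)
    m=((im.min(2)>thr)&(im.max(2)-im.min(2)<45)).astype(np.uint8)
    k=np.zeros_like(m);k[r0:r1,c0:c1]=m[r0:r1,c0:c1]
    out=[]
    for q in cv2.findContours(k,cv2.RETR_EXTERNAL,cv2.CHAIN_APPROX_NONE)[0]:
        if cv2.contourArea(q)<amin: continue
        P=np.array([onplane(c,p[0],z)[:2]*1000 for p in q],np.float32)
        (x,y),(w,h),a=cv2.minAreaRect(P)
        if w<h:a+=90;w,h=h,w
        a=(a+90)%180-90
        out.append((np.round(q[:,0].mean(0),1),round(x,1),round(y,1),round(w,1),round(h,1),round(a,1)))
    return out
E
cat > s.py <<'E'
from h import *
c=manip.camera("top");s=manip.camera("side")
crop(c["image"],140,280,170,430,3,"pics/topc.png")
crop(s["image"],140,350,200,400,3,"pics/sidec.png") if 0 else crop(s["image"],150,340,200,400,3,"pics/sidec.png")
print(c["image"][207,375],c["image"][211,332],c["image"][207,233],s["image"][258,290],s["image"][192,281])
for t in (130,150,170):
  print(t)
  for r in whites(c,.012,(185,230,310,395),t):print('bc',*r)
  for r in whites(c,.017,(190,225,215,255),t):print('a',*r)
  for r in whites(s,.012,(240,315,265,325),t):print('S bc',*r)
  for r in whites(s,.017,(180,205,262,297),t):print('S a',*r)
E
python3 s.py
```

```text
[188 192 180] [192 195 184] [190 195 183] [185 185 171] [184 185 170]
130
bc [330.8 206.9] 502.9 -233.9 99.5 82.2 22.0
bc [372.  203.4] 503.2 -356.1 159.5 97.7 19.8
a [234.  206.5] 537.4 64.6 75.7 50.8 50.9
S bc [288.5 305.7] 442.9 -380.8 53.3 33.4 -81.4
S bc [310.  290.4] 504.7 -351.1 108.6 88.1 19.9
S bc [307.7 268.1] 518.2 -276.7 97.5 39.7 25.5
S bc [288.6 255.5] 486.3 -226.9 114.5 62.3 9.2
S a [280.1 191.6] 538.4 62.7 76.9 49.7 51.2
150
bc [375.  206.5] 488.5 -357.4 74.2 46.3 83.2
bc [331.6 211.9] 487.5 -225.3 74.4 48.3 21.1
a [234.  206.5] 537.4 64.5 72.2 47.7 51.3
S bc [305.4 294.5] 490.0 -356.2 74.0 48.8 81.3
S bc [289.5 257. ] 488.9 -226.3 72.5 48.9 23.8
S a [279.9 191.6] 538.0 62.9 69.4 47.2 51.1
170
bc [331.6 211.8] 487.6 -225.3 69.1 45.1 19.8
bc [374.7 206.5] 489.2 -355.8 69.4 45.6 80.2
a [233.9 206.7] 537.4 64.5 68.6 44.0 51.1
```

View pics/topc.png

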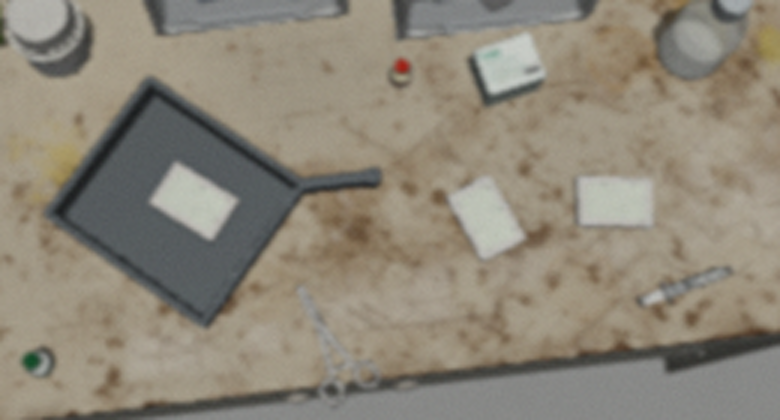

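View pics/sidec.png

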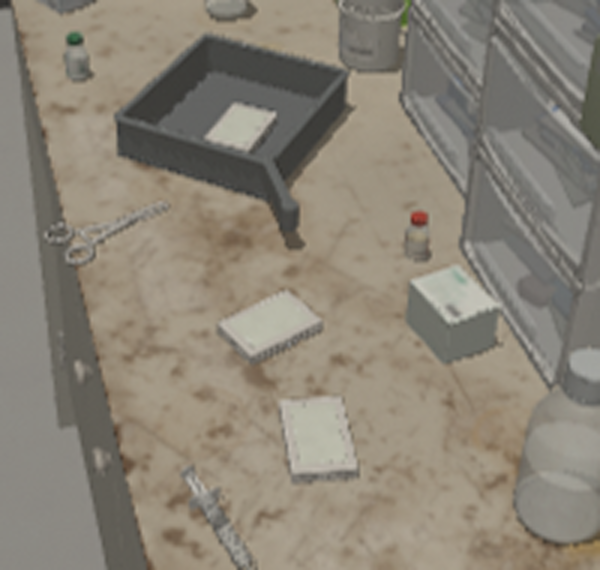

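The two views agree within 2 mm and the sizes fit 75x50. Case A is at (538,64), 51°. The loose cases are at (488,-226), 22° and (489,-357), 82°. Next I'll measure the tray.

```bash
cat > tray.py <<'E'
from h import *
def quad(c,roi,thr,f):
    r0,r1,c0,c1=roi;im=c["image"].astype(int)
    m=((im.max(2)<thr)&(im.max(2)-im.min(2)<25)).astype(np.uint8)
    k=np.zeros_like(m);k[r0:r1,c0:c1]=m[r0:r1,c0:c1]
    q=max(cv2.findContours(k,cv2.RETR_EXTERNAL,cv2.CHAIN_APPROX_NONE)[0],key=cv2.contourArea)
    h=cv2.approxPolyDP(q,3,True)[:,0]
    v=c["image"].copy();cv2.drawContours(v,[h.reshape(-1,1,2)],-1,(255,0,0),1)
    crop(v,*roi,4,f);return h
if __name__=="__main__":
    c=manip.camera("top");s=manip.camera("side")
    for n,cc,roi in(("top",c,(155,260,175,305)),("side",s,(150,235,230,325))):
        h=quad(cc,roi,105,f"pics/q{n}.png")
        for p in h: print(n,p,np.round(onplane(cc,p,.048)[:2]*1000,1),np.round(onplane(cc,p,0)[:2]*1000,1))
E
python3 tray.py
```

```text
top [185 211] [533.8 205.7] [545. 216.]
top [239 248] [407.3  59.5] [413.2  63.6]
top [271 204] [525.  -46.4] [535.8 -46.7]
top [295 202] [ 522.6 -117. ] [ 533.4 -120.3]
top [296 197] [ 537.3 -121.8] [ 548.6 -125.3]
top [269 199] [540.6 -42.3] [552.1 -42.4]
top [219 166] [659.   94.8] [675.5 100.4]
side [268 162] [532.9 197.3] [552.2 280.8]
side [238 188] [410.4  65.5] [420.9 139.7]
side [239 201] [401.3  -2.5] [411.2  66.9]
side [288 216] [ 517.5 -105.2] [535.6 -42.9]
side [295 231] [ 517.7 -172.3] [ 535.9 -114.8]
side [300 232] [ 529.1 -179.4] [ 548.  -122.4]
side [295 213] [539.8 -96.5] [559.5 -33.6]
side [317 186] [642.3  19.8] [669.2  90.8]
side [315 174] [658.6  87.8] [686.7 163.7]
```

```bash
python3 -c "
import cv2,numpy as np
a=cv2.imread('pics/qtop.png');b=cv2.imread('pics/qside.png');print(a.shape,b.shape)
a=cv2.resize(a,None,fx=.78,fy=.78);b=cv2.resize(b,(380,int(340)))
H=max(a.shape[0],b.shape[0]);o=np.zeros((H,a.shape[1]+b.shape[1],3),np.uint8);o[:a.shape[0],:a.shape[1]]=a;o[:b.shape[0],a.shape[1]:]=b;cv2.imwrite('pics/q2.png',o)"
```

```text
(420, 520, 3) (340, 380, 3)
```

View pics/q2.png

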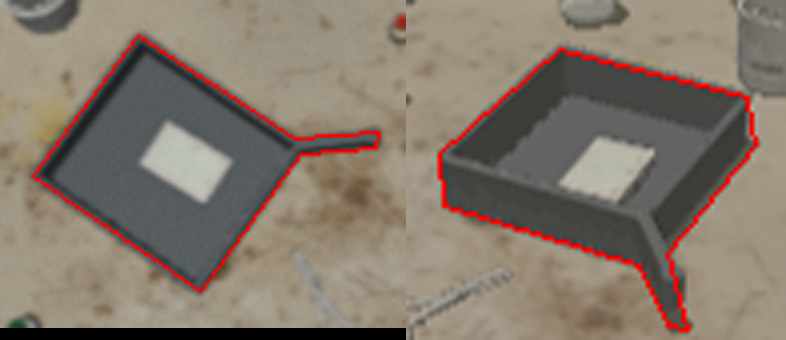

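```bash
cat > tray2.py <<'E'
from h import *
K=4
def run(cc,roi,thr=100):
    r0,r1,c0,c1=roi
    im=cc["image"][r0:r1,c0:c1]
    g=cv2.resize(im,None,fx=K,fy=K,interpolation=cv2.INTER_CUBIC).max(2)
    m=(g<thr).astype(np.uint8)
    q=max(cv2.findContours(m,cv2.RETR_EXTERNAL,cv2.CHAIN_APPROX_NONE)[0],key=cv2.contourArea)[:,0]
    return (q+.5)/K-.5+[c0,r0]
def edge(cc,q,pa,pb,z):
    pa,pb=np.array(pa,float),np.array(pb,float);d=pb-pa;L=np.hypot(*d);d/=L;n=np.array([-d[1],d[0]])
    t=(q-pa)@d;e=(q-pa)@n
    s=q[(t>.12*L)&(t<.88*L)&(abs(e)<2.5)]
    W=np.array([onplane(cc,p,z)[:2]*1000 for p in s],np.float32)
    vx,vy,x,y=cv2.fitLine(W,cv2.DIST_HUBER,0,.01,.01).ravel()
    return np.array([x,y]),np.array([vx,vy])
def X(a,b):
    t=np.linalg.solve(np.array([a[1],-b[1]]).T,b[0]-a[0]);return a[0]+t[0]*a[1]
c=manip.camera("top")
for thr in(90,100,110):
    q=run(c,(150,260,175,305),thr)
    Lf,Tp,G,Bo=(185,211),(219,166),(270,200),(239,248)
    e1=edge(c,q,Lf,Tp,.048);e2=edge(c,q,Tp,(268,198),.048)     # far edges: rim
    e3=edge(c,q,(271,204),Bo,.0);e4=edge(c,q,Bo,Lf,.0)  # near edges: base
    e3r=edge(c,q,(271,204),Bo,.048);e4r=edge(c,q,Bo,Lf,.048)
    b1=edge(c,q,(271,199),(294,197),.048);b2=edge(c,q,(272,204),(294,202.3),.048)
    ang=lambda e:round(np.degrees(np.arctan2(e[1][1],e[1][0]))%180,1)
    print(thr,[ang(e) for e in(e1,e2,e3,e4,b1,b2)])
    P=[X(e1,e2),X(e1,e4),X(e3,e4),X(e3,e2)]
    print(' corners top,left,bot,grip',*[np.round(p,1) for p in P],'len',[round(float(np.hypot(*(P[i]-P[(i+1)%4]))),1) for i in range(4)],'cen',np.round(np.mean(P,0),1))
    print(' bar mid',np.round((b1[0]+b2[0])/2,1))
s=manip.camera("side")
for thr in (85,95,105):
    q=run(s,(145,240,225,330),thr)
    a=edge(s,q,(238,188),(268,162),.048);b=edge(s,q,(268,162),(315,174),.048);d=edge(s,q,(239,201),(285,214.5),0)
    e=edge(s,q,(317,186),(298,208),0)
    P=[X(a,b),X(a,d),X(d,e),X(e,b)]
    print('side',thr,[ang(x) for x in(a,b,d,e)],*[np.round(p,1) for p in P],np.round(np.mean(P,0),1),[round(float(np.hypot(*(P[i]-P[(i+1)%4]))),1) for i in range(4)])
E
python3 tray2.py
```

```text
90 [np.float32(138.1), np.float32(48.0), np.float32(139.1), np.float32(48.6), np.float32(89.6), np.float32(88.7)]
 corners top,left,bot,grip [659.2  93.6] [535.7 204.3] [411.4  63.2] [535.1 -44. ] len [165.9, 188.1, 163.7, 185.2] cen [535.3  79.3]
 bar mid [528.3 -84.1]
100 [np.float32(138.0), np.float32(48.5), np.float32(139.1), np.float32(48.2), np.float32(89.0), np.float32(89.4)]
 corners top,left,bot,grip [661.2  93.9] [535.5 206.9] [408.6  64.9] [537.1 -46.5] len [169.1, 190.5, 170.1, 187.4] cen [535.6  79.8]
 bar mid [531.9 -77.9]
110 [np.float32(138.0), np.float32(48.6), np.float32(139.3), np.float32(48.2), np.float32(89.5), np.float32(89.4)]
 corners top,left,bot,grip [662.6  94. ] [535.5 208.6] [406.8  64.8] [537.7 -47.7] len [171.1, 192.9, 172.6, 188.9] cen [535.7  79.9]
 bar mid [532.  -80.9]Traceback (most recent call last):
  File "tray2.py", line 35, in <module>
    a=edge(s,q,(238,188),(268,162),.048);b=edge(s,q,(268,162),(315,174),.048);d=edge(s,q,(239,201),(285,214.5),0)
                                                                                ~~~~^^^^^^^^^^^^^^^^^^^^^^^^^^^^^
  File "tray2.py", line 15, in edge
    vx,vy,x,y=cv2.fitLine(W,cv2.DIST_HUBER,0,.01,.01).ravel()
              ~~~~~~~~~~~^^^^^^^^^^^^^^^^^^^^^^^^^^^^
cv2.error: OpenCV(4.12.0) /io/opencv/modules/imgproc/src/linefit.cpp:618: error: (-215:Assertion failed) npoints2 >= 0 || npoints3 >= 0 in function 'fitLine'
```

```bash
cat >> h.py <<'E'
from scipy.spatial.transform import Rotation as Rn
def down(phi):
    "tool down, jaws along angle phi (deg)"
    a=np.radians(phi);x=np.array([0,0,-1.]);y=np.array([np.cos(a),np.sin(a),0]);return Rn.from_matrix(np.c_[x,y,np.cross(x,y)])
TC=np.array([.5355,.0795,0]);TY=48.5
def T2W(p,c=TC,yaw=TY): return c+Rn.from_euler('z',yaw,degrees=True).apply(p)
def tilt(theta,p,R,corner,yaw=TY):
    "rigid motion of tool pose (p,R) when tray is tipped by theta deg about its low corner"
    d=Rn.from_euler('z',yaw,degrees=True).apply([-.745,-.667,0]);d/=np.linalg.norm(d)
    Q=Rn.from_rotvec(np.radians(theta)*np.cross(d,[0,0,1]))
    return corner+Q.apply(p-corner),Q*R
E
python3 - <<'E'
from h import *
def t(n,p,R):
    q=manip.solve_ik(np.array(p),R.as_rotvec());print(n,None if q is None else np.round(q,2))
for k in(0,180):
    t('B',[.488,-.226,.024],down(112+k));t('C',[.489,-.357,.024],down(172.5+k));t('A',[.5377,.0637,.06],down(141.1+k))
    g=T2W([-.125,-.112,.034]);co=T2W([.095,.085,0])
    for pre in(0,-15,-10):
      for th in(0,30):
        p0=g+0; R0=tilt(pre,np.zeros(3),down(TY+41.8+90+k),np.zeros(3))[1]
        p,R=tilt(th,p0,R0,co);t(('grip',pre,th,np.round(p,3)),p,R)
print(g,co)
E
```

```text
B [-0.46  0.62  1.92 -0.    0.6  -2.41]
C None
A [ 0.1   0.56  1.91 -0.    0.67 -2.37]
('grip', 0, 0, array([ 0.537, -0.088,  0.034])) None
('grip', 0, 30, array([ 0.536, -0.032,  0.177])) None
('grip', -15, 0, array([ 0.537, -0.088,  0.034])) [-0.32  0.65  1.87  0.37  0.75  2.53]
('grip', -15, 30, array([ 0.536, -0.032,  0.177])) None
('grip', -10, 0, array([ 0.537, -0.088,  0.034])) None
('grip', -10, 30, array([ 0.536, -0.032,  0.177])) None
B [-0.46  0.62  1.92 -0.    0.6   0.73]
C [-0.65  0.69  1.77 -0.    0.69 -0.52]
A [0.1  0.56 1.91 0.   0.67 0.77]
('grip', 0, 0, array([ 0.537, -0.088,  0.034])) [-0.19  0.61  1.91  0.    0.62 -0.19]
('grip', 0, 30, array([ 0.536, -0.032,  0.177])) [ 0.2   0.44  1.87 -0.61  1.03  0.56]
('grip', -15, 0, array([ 0.537, -0.088,  0.034])) [-0.32  0.65  1.87  0.37  0.75 -0.61]
('grip', -15, 30, array([ 0.536, -0.032,  0.177])) [ 0.06  0.38  1.87 -0.33  0.93  0.26]
('grip', -10, 0, array([ 0.537, -0.088,  0.034])) [-0.28  0.63  1.88  0.26  0.7  -0.49]
('grip', -10, 30, array([ 0.536, -0.032,  0.177])) [ 0.11  0.4   1.87 -0.43  0.95  0.37]
[ 0.53655553 -0.08833291  0.034     ] [0.53478767 0.2069735  0.        ]
```

All poses are reachable. I'll pick the nearer case first.

```bash
python3 - <<'E'
from h import *
R=down(292).as_rotvec()
manip.move_to(np.array([.4880,-.2257,.10]),R);print(manip.get_time())
manip.command_gripper(.068,30)
manip.servo_line(np.array([.4880,-.2257,.024]),rate=.1)
print(manip.get_contact_force(),manip.get_position())
manip.command_gripper(.04,30);print(manip.get_width(),manip.get_contact_force(),manip.get_time())
manip.servo_line(np.array([.4880,-.2257,.13]),rate=.15)
manip.hold(.2);print(manip.get_width(),manip.get_contact_force(),manip.get_time())
for n in("top","side"):
    c=manip.camera(n);cv2.imwrite(f"pics/{n}1.png",c["image"][:,:,::-1]); crop(c["image"],*((140,280,270,430) if n=="top" else (170,340,200,400)),4 if n=="top" else 3,f"pics/{n}1c.png")
E
```

```text
3.6
[ 0.19015778  0.11662497 -0.48106786] [ 0.4883276  -0.22587203  0.02431965]
0.04001970016802336 [-0.40858196 -0.15015724  0.20690583] 5.2167
0.039970012973527244 [ 0.19583787 -0.31928742 -0.74810048] 6.275
```

View pics/side1c.png

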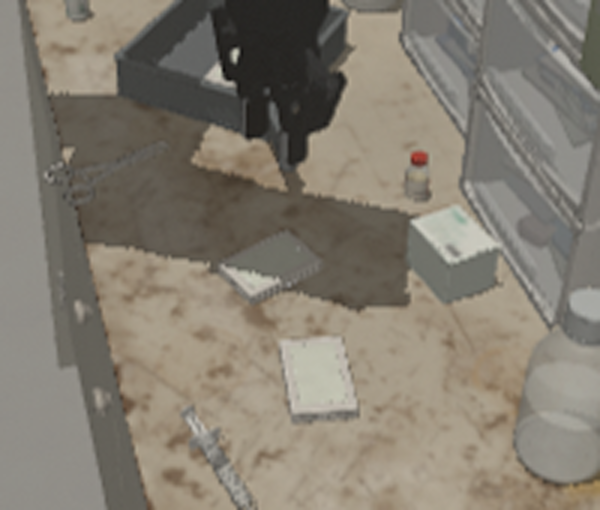

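The case (side view about (270,265) in the crop) was not taken. The fingers closed above it, so the tips sit higher than I assumed. I'll feel for the worktop with the jaws nearly at case width.

```bash
python3 - <<'E'
from h import *
p=np.array([.4880,-.2257,.13])
manip.command_gripper(.060)
p[2]=.020;manip.servo_line(p,rate=.15);manip.hold(.05);f0=manip.get_contact_force()[2];print(f0)
z=.020
while z>.006:
    z-=.002;p[2]=z;manip.servo_line(p,rate=.05);f=manip.get_contact_force()[2];print(round(z,4),round(f-f0,2),round(manip.get_position()[2],4))
    if f-f0>3: break
print(manip.get_time())
E
```

```text
0.14135375360714117
0.018 0.24 0.0185
0.016 0.01 0.0159
0.014 0.04 0.0138
0.012 -0.11 0.0118
0.01 -0.47 0.0099
0.008 -0.03 0.0079
0.006 0.14 0.0059
9.3917
```

```bash
python3 - <<'E'
from h import *
c=manip.camera("side");crop(c["image"],190,330,220,380,4,"pics/side2c.png")
E
```

```text
(no output)
```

View pics/side2c.png

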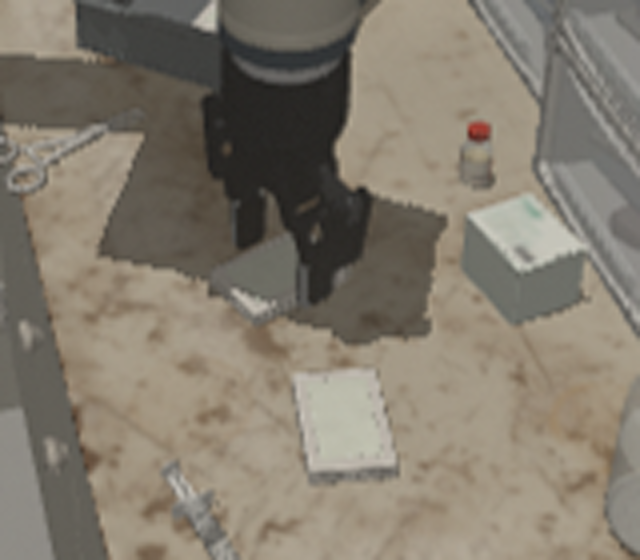

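The fingers straddle the case, with the right tip at about (318,295) in the crop. I'll close here.

```bash
python3 - <<'E'
from h import *
manip.command_gripper(.04,30);print(manip.get_width(),manip.get_contact_force(),manip.get_time())
p=np.array([.4880,-.2257,.10])
manip.servo_line(p,rate=.15);print(manip.get_width(),manip.get_contact_force(),manip.get_time())
c=manip.camera("side");crop(c["image"],150,320,200,380,4,"pics/side3c.png")
c=manip.camera("top");crop(c["image"],150,270,270,420,4,"pics/top3c.png")
E
```

```text
0.048235853341347786 [ 0.6107347  -1.04286628  0.08102321] 9.6833
0.04864842292988256 [-0.23941254 -0.27948489  0.16344308] 10.4583
```

View pics/side3c.png

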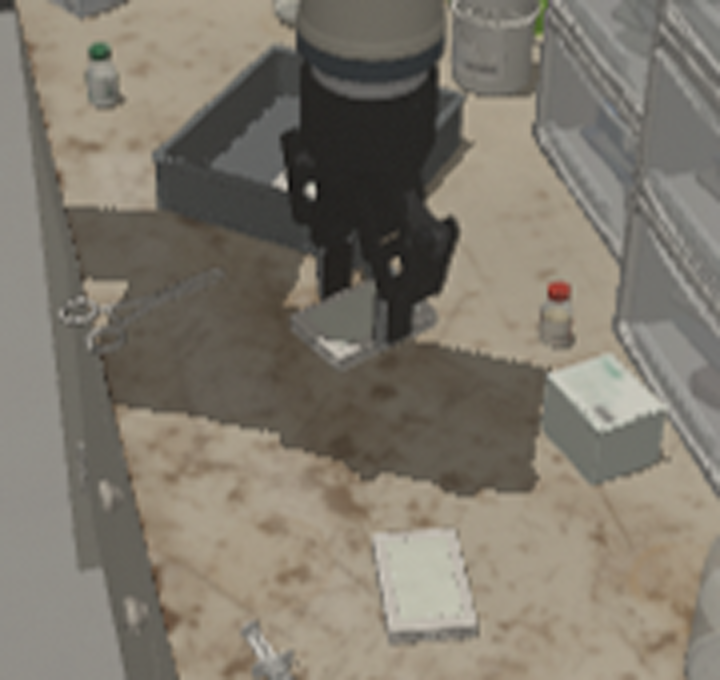

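View pics/top3c.png

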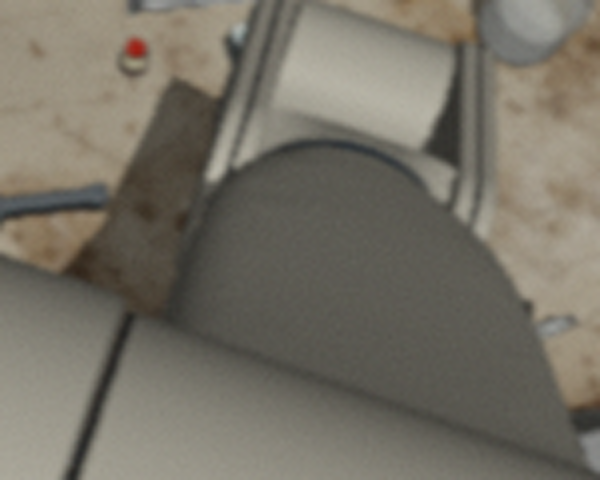

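The case is held (48.6 mm). It hangs level, with the tips near its underside, so its underside sits about 6 mm below the TCP. I'll place it on A.

```bash
python3 - <<'E'
from h import *
R=down(321.1).as_rotvec();A=[.5377,.0637]
manip.servo_line(np.array([.488,-.2257,.14]),rate=.2)
manip.move_to(np.array([*A,.14]),R);print(manip.get_time())
manip.servo_line(np.array([*A,.032]),rate=.12);manip.hold(.2)
f0=manip.get_contact_force()[2];z=.026
while 1:
    manip.servo_line(np.array([*A,z]),rate=.05);f=manip.get_contact_force()[2]-f0;print(round(z,4),round(f,2),np.round(manip.get_position(),4))
    if f>1.5 or z<.0225:break
    z-=.001
manip.command_gripper(.062);print(manip.get_width())
manip.servo_line(np.array([*A,.14]),rate=.15);print(manip.get_time())
E
```

```text
12.0333
0.026 -1.59 [0.5374 0.0637 0.0257]
0.025 -0.98 [0.5377 0.0637 0.0249]
0.024 -0.93 [0.5377 0.0637 0.024 ]
0.023 0.07 [0.5378 0.0637 0.023 ]
0.022 5.52 [0.5383 0.0638 0.0225]
0.06175979544094309
15.7667
```

```bash
python3 - <<'E'
from h import *
R=down(351.6).as_rotvec();C=[.489,-.3567]
manip.move_to(np.array([*C,.10]),R)
c=manip.camera("top");s=manip.camera("side")
crop(c["image"],150,270,170,330,4,"pics/top4c.png");crop(s["image"],140,240,220,380,4,"pics/side4c.png")
for t in(130,150):
    for r in whites(c,.029,(180,230,205,265),t,60):print('top',*r)
    for r in whites(s,.029,(170,210,255,305),t,60):print('side',*r)
manip.servo_line(np.array([*C,.008]),rate=.12)
manip.servo_line(np.array([*C,.006]),rate=.05)
manip.command_gripper(.04,30);print(manip.get_width(),manip.get_contact_force())
manip.servo_line(np.array([*C,.14]),rate=.15);print(manip.get_width(),manip.get_time())
E
```

```text
top [234.  205.5] 537.7 63.6 75.8 51.7 51.3
side [280.1 188.7] 538.6 61.0 76.7 50.3 50.8
top [234.  205.5] 537.8 63.5 72.6 47.9 51.9
side [279.8 188.6] 539.0 62.0 74.9 47.6 51.3
0.04858672038418487 [-0.39671315  0.51646739  3.98546003]
0.04873877748925558 19.9083
```

View pics/top4c.png

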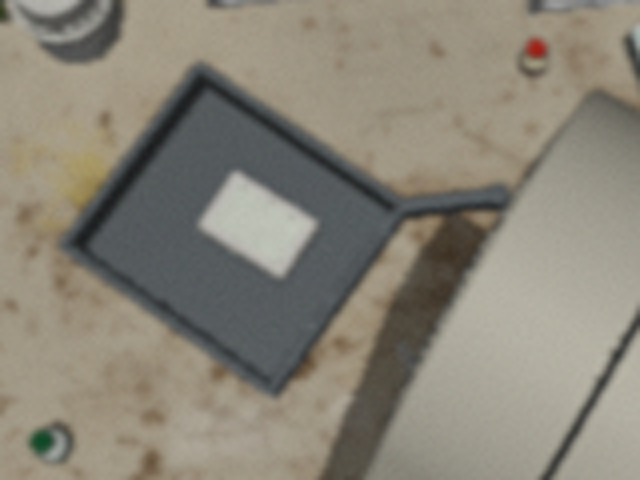

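View pics/side4c.png

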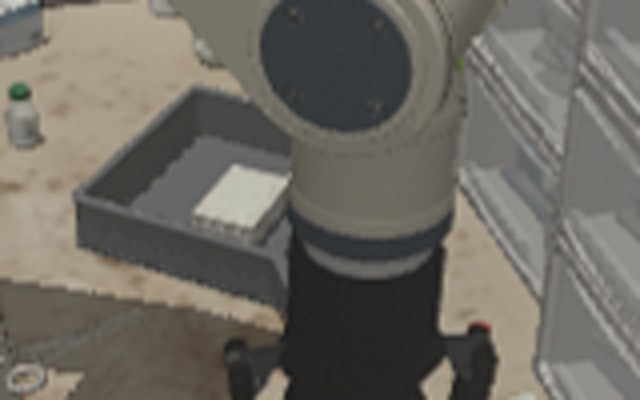

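The first case sits squarely on A; both views put it at (538,63), 51.5°, crop centre about (258,224). C is held (48.7 mm), so I'll place it.

```bash
python3 - <<'E'
from h import *
R=down(321.1).as_rotvec();A=[.5377,.0637]
manip.move_to(np.array([*A,.15]),R);print(manip.get_time())
manip.servo_line(np.array([*A,.044]),rate=.12);manip.hold(.2)
f0=manip.get_contact_force()[2];z=.037
while 1:
    manip.servo_line(np.array([*A,z]),rate=.05);f=manip.get_contact_force()[2]-f0;print(round(z,4),round(f,2),np.round(manip.get_position(),4))
    if f>1.5 or z<.0342:break
    z-=.001
manip.command_gripper(.062);print(manip.get_width())
manip.servo_line(np.array([*A,.14]),rate=.15)
k=manip.get_joint_positions()
# clear view: go above the grip, off to the right
d=T2W([-.125,-.112,.034]);manip.move_to(np.array([d[0]-.12,-.32,.16]),down(270.4+90).as_rotvec());print(manip.get_time())
c=manip.camera("top");s=manip.camera("side")
crop(c["image"],150,270,170,330,4,"pics/top5c.png");crop(s["image"],140,260,220,380,4,"pics/side5c.png")
for t in(130,150):
    for r in whites(c,.041,(180,230,205,265),t,60):print('top',*r)
    for r in whites(s,.041,(170,210,255,305),t,60):print('side',*r)
E
```

```text
21.4667
0.037 0.13 [0.5374 0.0637 0.0366]
0.036 -0.18 [0.5377 0.0637 0.036 ]
0.035 2.69 [0.5381 0.0638 0.0352]
0.062178741298049144
26.1167
top [233.5 204.6] 538.0 64.4 76.7 52.0 50.8
top [257.4 184.3] 585.5 -3.7 57.1 40.0 83.2
top [233.6 204.8] 538.0 63.9 74.2 49.5 50.9
```

View pics/top5c.png

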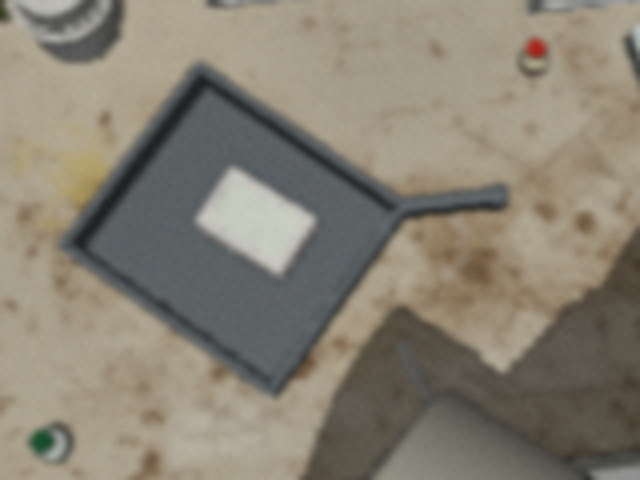

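View pics/side5c.png

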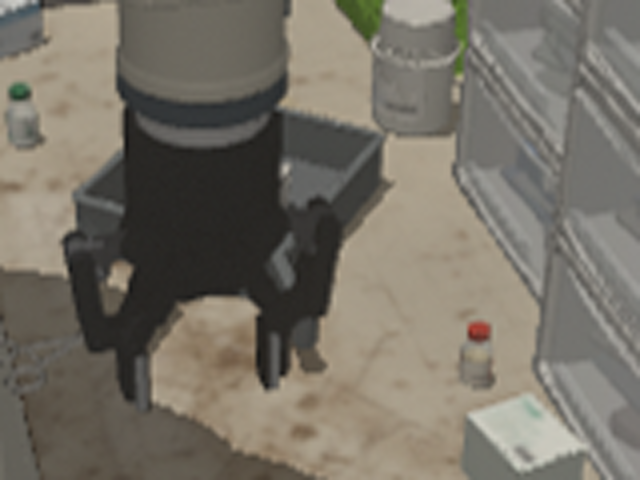

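The stack is square (top view (538,64), 51°), and the tray has not moved. Next I'll take the grip, checking the bar position from its far top edge.

```bash
sed -i '/^s=manip.camera/,$d' tray2.py; cat >> tray2.py <<'E'
im=c["image"].astype(int);m=((im[:,:,0]-im[:,:,1])>60)
ys,xs=np.nonzero(m[150:180,290:320]);print('vial cap',np.round(onplane(c,(xs.mean()+290,ys.mean()+150),.045),3))
t=(-88-b1[0][1])/b1[1][1];print('bar x at y=-88:',b1[0][0]+t*b1[1][0]-6, 'near edge at .048/.020', b2[0],edge(c,q,(272,204),(294,202.3),.02)[0])
E
python3 tray2.py
```

```text
Traceback (most recent call last):
  File "tray2.py", line 24, in <module>
    e3=edge(c,q,(271,204),Bo,.0);e4=edge(c,q,Bo,Lf,.0)  # near edges: base
  File "tray2.py", line 15, in edge
    vx,vy,x,y=cv2.fitLine(W,cv2.DIST_HUBER,0,.01,.01).ravel()
              ~~~~~~~~~~~^^^^^^^^^^^^^^^^^^^^^^^^^^^^
cv2.error: OpenCV(4.12.0) /io/opencv/modules/imgproc/src/linefit.cpp:618: error: (-215:Assertion failed) npoints2 >= 0 || npoints3 >= 0 in function 'fitLine'
```

```bash
cat > t3.py <<'E'
exec(open('tray2.py').read().split('c=manip.camera')[0])
c=manip.camera("top")
ang=lambda e:round(np.degrees(np.arctan2(e[1][1],e[1][0]))%180,1)
for thr in(95,105):
    q=run(c,(150,215,175,305),thr)
    e1=edge(c,q,(185,211),(219,166),.048);e2=edge(c,q,(219,166),(268,198),.048);b1=edge(c,q,(271,199),(294,197),.048)
    t=(-88-b1[0][1])/b1[1][1]
    print(thr,ang(e1),ang(e2),X(e1,e2),ang(b1),'bar x at -88',b1[0][0]+t*b1[1][0]-6)
    print(len(q),'bead end y',min(onplane(c,p,.048)[1] for p in q[(q[:,1]<204)]))
im=c["image"].astype(int);m=((im[:,:,0]-im[:,:,1])>60)
ys,xs=np.nonzero(m[150:180,290:320]);print('vial cap',np.round(onplane(c,(xs.mean()+290,ys.mean()+150),.045),3))
E
python3 t3.py
```

```text
95 138.1 48.1 [658.8165   93.66339] 89.6 bar x at -88 525.88934
1175 bead end y -0.12063428362154023
105 138.0 48.4 [660.9896   93.63524] 88.9 bar x at -88 533.17175
1189 bead end y -0.122031580005044
vial cap [ 0.644 -0.158  0.045]
```

Bar axis at x≈0.534 and bead end at y=-0.122, against -0.122 predicted. The vial is about 110 mm away. Grasping the grip.

```bash
python3 - <<'E'
from h import *
R0=tilt(-15,np.zeros(3),down(TY+41.8+90+180),np.zeros(3))[1]
g=np.array([.5345,-.0885,.034]);p=g-R0.apply([.003,0,0])
manip.command_gripper(.045)
manip.move_to(p+[0,0,.10],R0.as_rotvec())
manip.servo_line(p,rate=.12);print(manip.get_contact_force(),manip.get_time())
f0=manip.get_contact_force()
manip.command_gripper(.0,60);print(manip.get_width(),manip.get_contact_force(),manip.get_torque(),manip.get_position(),p,manip.get_time())
c=manip.camera("top");s=manip.camera("side")
crop(c["image"],150,270,170,330,4,"pics/top6c.png");crop(s["image"],140,260,220,380,4,"pics/side6c.png")
for r in whites(c,.041,(180,230,205,265),140,60):print('top',*r)
E
```

```text
[ 0.5960998   0.48661215 -0.27977804] 28.6083
0.010101817739545575 [-0.39959222 -0.29769144  5.93698332] [0.06584825 0.01322259 0.02852373] [ 0.53520487 -0.08941487  0.03770312] [ 0.53450458 -0.08927644  0.03689778] 29.0083
top [262.2 216.4] 497.4 -13.6 83.7 17.5 -6.3
top [237.6 208. ] 524.8 52.6 139.9 109.1 -15.5
top [210.1 204.2] 545.1 124.9 145.6 44.7 -4.7
```

View pics/top6c.png

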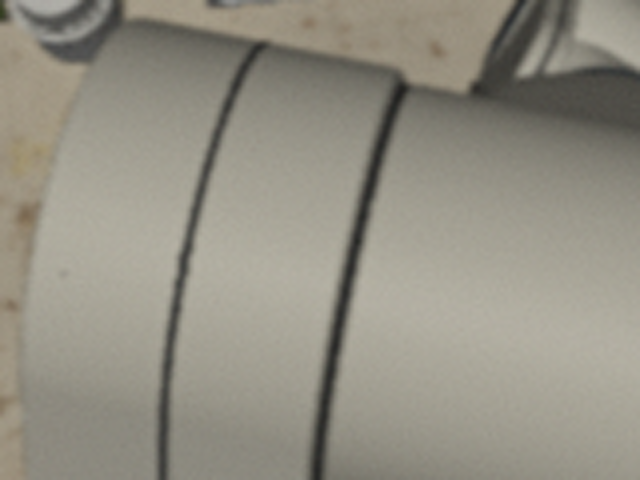

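View pics/side6c.png

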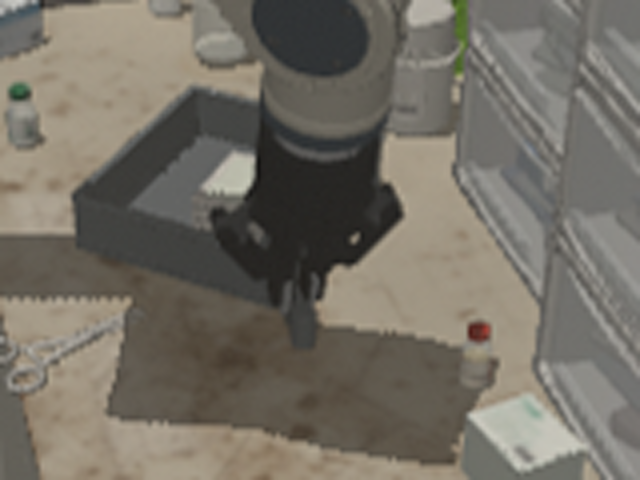

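The grip is held (10.1 mm reading). Now I'll tip about the corner in small steps while watching force.

```bash
cat > tip.py <<'E'
from h import *
R0=tilt(-15,np.zeros(3),down(TY+41.8+90+180),np.zeros(3))[1]
g=np.array([.5345,-.0885,.034]);P0=g-R0.apply([.003,0,0])
CO=T2W([.095,.085,0])
def go(th,rate=.06,dz=0,dy=0):
    p,R=tilt(th,P0,R0,CO);manip.servo_line(p+[0,dy,dz],R.as_rotvec(),rate=rate)
    f=manip.get_contact_force();print(th,np.round(f,1),np.round(manip.get_torque(),2),np.round(manip.get_position()-p,4));return f
E
python3 - <<'E'
from tip import *
for th in range(3,31,3):
    f=go(th)
    if np.linalg.norm(f)>25: print('STOP');break
manip.hold(.5);print(manip.get_contact_force(),manip.get_width(),manip.get_time())
c=manip.camera("top");s=manip.camera("side")
crop(c["image"],150,270,170,330,4,"pics/top7c.png");crop(s["image"],100,250,220,400,4,"pics/side7c.png")
E
```

```text
3 [ 0.2 -0.5 -2.2] [-0.11 -0.08 -0.13] [0.     0.0002 0.    ]
6 [-0.4  0.4 -2.3] [-0.04 -0.03 -0.06] [-0.0001  0.0001 -0.0002]
9 [-0.1  0.6 -2.2] [ 0.08  0.02 -0.06] [-0.0002  0.0001 -0.0003]
12 [-0.8  0.3 -2.5] [ 0.   -0.01 -0.04] [-0.      0.     -0.0002]
15 [ 0.5  0.  -1.3] [-0.01  0.02 -0.  ] [-0.0001  0.     -0.0003]
18 [-0.2 -0.2 -2.8] [ 0.02 -0.01  0.  ] [-0.0001 -0.     -0.0003]
21 [ 0.2 -0.1 -0.9] [ 0.09  0.01 -0.05] [-0.0001 -0.     -0.0003]
24 [ 0.3 -0.3 -1.2] [ 0.09 -0.04  0.02] [-0.0001 -0.     -0.0003]
27 [-0.6  0.4 -1.6] [0.19 0.02 0.03] [-0.0001 -0.     -0.0003]
30 [ 0.1 -0.1 -2.2] [ 0.19 -0.03 -0.01] [-0.      0.     -0.0003]
[-0.65819136 -0.07276574 -1.92114646] 0.010065770021028738 33.6917
```

View pics/top7c.png

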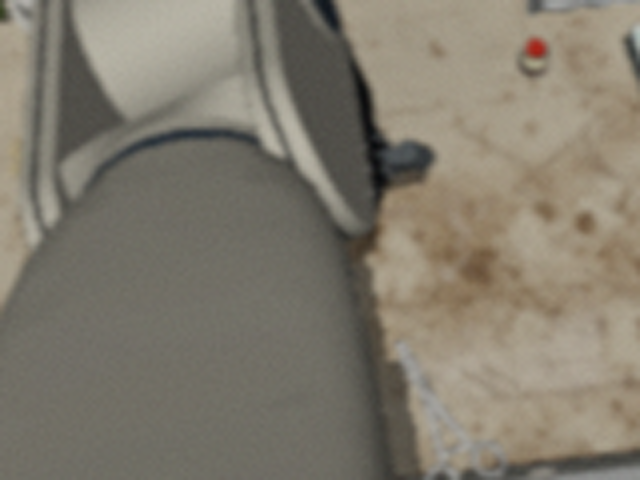

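View pics/side7c.png

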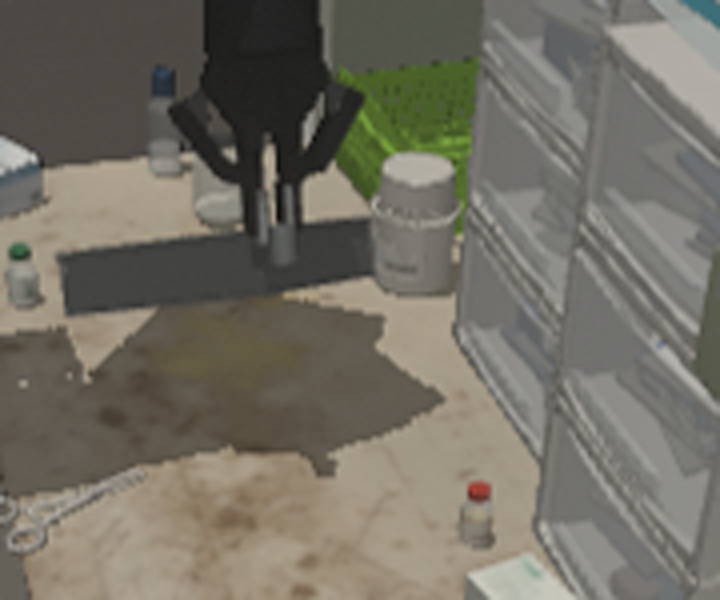

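```bash
python3 - <<'E'
from h import *
c=manip.camera("top")
v=c["image"].copy()
for p in([.095,.085,.0],):pass
crop(v,100,300,120,340,3,"pics/top8c.png")
F=[]
for i in range(10):
    manip.hold(.03);F.append(manip.get_contact_force())
print(np.mean(F,0),np.round(manip.get_joint_positions(),2),manip.get_time(),proj(c,[.535,.207,0]),proj(c,[.535,.18,.05]))
E
```

```text
[-0.17844857  0.42096018 -2.3510019 ] [ 0.07  0.38  1.87 -0.33  0.93  0.26] 34.175 [188.1810738  213.85475245] [193.590121   209.43990076]
```

View pics/top8c.png

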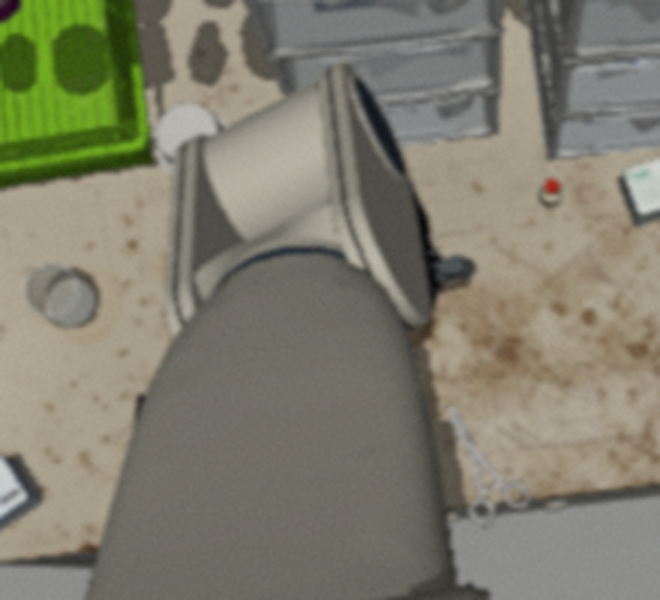

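The arm hides the low corner from the top camera, and the tilted floor hides it from the side. I'll ease down to 8°, still tipped so the pile stays put and without letting go, to look in from the side. Then I'll go back to 30°.

```bash
python3 - <<'E'
from tip import *
for th in (25,20,15,11,8): go(th,.09)
s=manip.camera("side");crop(s["image"],140,240,220,380,5,"pics/side9c.png")
c=manip.camera("top");crop(c["image"],130,280,150,330,4,"pics/top9c.png")
for z in(.036,):
    for r in whites(s,z,(140,205,225,305),130,30):print('side',*r)
print(manip.get_time())
E
```

```text
25 [ 0.1 -0.3 -1.2] [ 0.08  0.03 -0.01] [-0.0001 -0.0004  0.0001]
20 [-0.1 -0.  -1.3] [ 0.    0.04 -0.04] [0.0002 0.0001 0.0004]
15 [ 0.  -1.3 -2.7] [0.01 0.   0.02] [0.0002 0.0002 0.0004]
11 [-0.9  0.2 -1.9] [-0.04  0.02 -0.  ] [0.0001 0.0001 0.0004]
8 [ 1.1  1.1 -1.5] [-0.01  0.04  0.01] [0.     0.0001 0.0004]
side [268.5 168.3] 531.9 177.9 70.5 45.4 42.0
side [274.6 150.6] 578.6 292.4 38.6 37.2 -13.7
side [244.8 163.9] 486.3 220.3 345.1 182.6 81.5
36.3083
```

View pics/side9c.png

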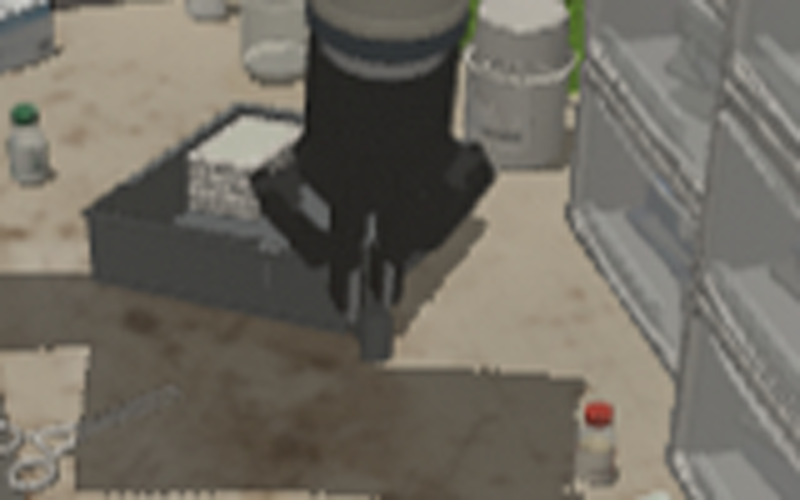

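The side view shows all three cases as one square pile. It sits against both far walls in the low corner (pile about (240,165), corner about (240,108)). Tipping back to 30°.

```bash
python3 - <<'E'
from tip import *
for th in (11,14,17,20,23,26,28,30): go(th,.06)
manip.hold(2.5)
F=[]
for i in range(10):
    manip.hold(.03);F.append(np.r_[manip.get_contact_force(),manip.get_torque()])
print(np.round(np.mean(F,0),2),manip.get_width(),np.abs(manip.get_joint_vel()).max(),manip.get_time())
s=manip.camera("side");crop(s["image"],120,320,200,400,3,"pics/side10c.png")
E
```

```text
11 [-0.3 -0.2 -1.5] [-0.07 -0.08 -0.02] [0.0004 0.0004 0.0005]
14 [-0.6  0.9 -2.3] [ 0.03 -0.06 -0.06] [ 0.      0.0001 -0.0001]
17 [-0.3 -0.5 -1.1] [ 0.12 -0.05 -0.04] [-0.0001  0.     -0.0003]
20 [ 0.3 -1.1 -1.5] [ 0.1  -0.05 -0.02] [-0.0001  0.     -0.0003]
23 [-0.2  0.2 -1.7] [ 0.14 -0.06 -0.02] [-0.0001  0.     -0.0003]
26 [ 0.1  0.3 -2.2] [ 0.21 -0.01  0.02] [-0.0001  0.     -0.0003]
28 [ 0.4 -0.5 -1.9] [ 0.24 -0.05 -0.01] [-0.     -0.     -0.0002]
30 [-0.3  0.  -2.5] [ 0.22 -0.05 -0.04] [ 0.      0.0001 -0.0002]
[-0.08  0.59 -1.84  0.33  0.04  0.03] 0.010236570532362106 0.0015561982143821285 42.2417
```

View pics/side10c.png

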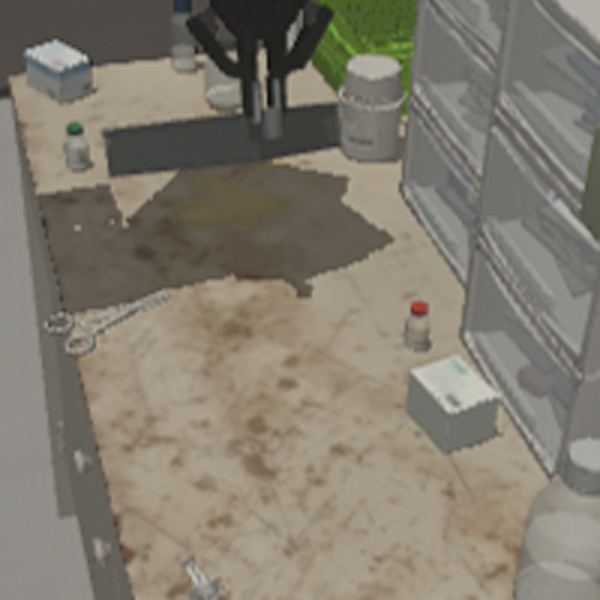

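The tray is tipped and still, and the bystanders in view haven't moved. The grip carries only about 2 N of the roughly 5.6 N total, so the low corner bears the rest. Handing in.

```bash
python3 -c "
from rig import manip
manip.sign_off();print(manip.get_time())"
```

```text
the job is handed in; nothing more can be done
the job is handed in; nothing more can be done
```

I handed the job in at about 42 s, with the tray held by its grip at a commanded 30° tilt and the low corner down on the worktop. Both loose cases were stacked on the one in the tray while it stood flat, and the whole pile has slid into the low corner.

- **Stacking:** In the top view the finished pile sat within about 1 mm and 1° of where the bottom case started. The side view agreed to 2–3 mm after the first case, but the gripper hid the pile from it after the second.
- **Pile in the corner:** At 30° neither camera could see into the tray. I eased down to 8°, still tipped and still gripping. The side view showed the three cases squarely stacked against both far walls. I then went back to 30° and held for about 3 s; the pile was not seen again after that.
- **Final hold:** The arm was still. The grip carried about 2 N of the roughly 5.6 N total, so the corner on the worktop was bearing the rest.
- **Things standing around:** The vials, carton, scissors and the part of the syringe in view looked unmoved in the last picture. The jar was partly hidden by the gripper.
- **What went wrong:** My first grasp closed above the loose case without touching it, because the fingertips sat higher than I had assumed. I lowered the hand and the second try held. The final tilt angle and low corner were judged from the arm's pose and the forces, not measured in a picture.

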